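Bring the amber filter under the viewing ring and press the lamp button

TASK

Push the upright tabs of the filter turret to turn it round until the amber window is centred under the viewing ring and fills its opening, then press the green lamp button fully down and let it spring back up. Nothing needs to be gripped: do not drag, tip or lift the inspection stand, do not press the button before the amber window is in place, and leave the jars, tape and caps around it where they stand.

Things in the scene. Friction and masses are not known exactly. Their poses are not given: they have to be found in the camera images.
- stand: inspection stand, not fixed to the bench: a grey slab 200 x 150 x 22 mm (with feet), of steel, 4 kg. The origin is on the bench directly below the turret's axis; z is up; x points from the axis to the post of the viewing ring. The slab reaches from x = -100 to +100 mm and y = -75 to +75 mm. The post, 18 mm thick (24 mm at its cap and foot), stands at x = 88 mm, 80 mm high.
- view_ring (a point): centre of the fixed black viewing ring, 32 mm from the turret axis along the stand's x, 76 mm above the bench; opening 20 mm wide, outside 34 mm, held 12 mm above the tops of the tabs by a 10 mm wide arm from the post; highest part of the stand is 80 mm above the bench
- turret (a joint): angle of the filter turret (rad), growing counter-clockwise seen from above; 0 (or any whole turn) has the amber window exactly under the viewing ring. From any start it turns freely for at least one full turn either way, has no clicks, needs about 1.6 N at a tab and stays where it is left.
- amber_window (a point): centre of the amber (orange-yellow) window, 30 mm wide, in the top of the black turret disc, 36 mm above the bench, 32 mm from the axis. The disc is 100 mm wide, its top is 35 mm above the bench (a 24 mm wide hub rises to 42 mm). Going counter-clockwise from amber, the other windows are green, pale grey and blue, 90 degrees apart.
- tab0 (a point): middle of the top edge of a white upright tab on the turret's edge, 45 degrees counter-clockwise from the amber window seen from above; 64 mm from the axis. Each tab is 12 mm along the radius, 6 mm thick along the circle, and stands from 31 to 61 mm above the bench.
- tab1 (a point): the next such tab, 90 degrees counter-clockwise from tab0 (between the green and pale grey windows)
- tab2 (a point): the next, opposite tab0 (between the pale grey and blue windows)
- tab3 (a point): the next, opposite tab1 (between the blue and amber windows)
- lamp_button (a joint): travel of the green push button (m): 0 released, 0.006 fully down (about 5 N); springs back
- button_top (a point): centre of the top of the green button, 22 mm wide, 31 mm above the bench (9 mm proud of the slab), at x = -83, y = 0 mm of the stand (opposite the post); it moves straight down
- jig_post (a point): top centre of the near left blue post of the fixed screen print jig, right of and nearer than the stand: 50 mm thick, 196 mm high. The rest of the jig lies towards the robot and to the right: its frame, up to 140 mm high, begins 25 mm nearer the robot (-x) than this point and reaches 180 mm to the left (+y) of it; a thin rod further right rises to 300 mm. Left of the stand lies a fixed soft-looking pad heaped with black caps, up to 100 mm high.
- jar_black: ink pot with a black band, 60 mm wide, 62 mm high, origin under its centre; bystander
- jar_white: ink pot with a grey band, 54 mm wide, 55 mm high, origin under its centre; bystander
- hardener: small pot with a blue lid, 38 mm wide, 66 mm high, origin under its centre; bystander
- tape_yellow: yellow tape roll lying flat, 93 mm wide, 47 mm high, origin under its centre; bystander
- cap_a: black cap, 24 mm wide, 9 mm high, origin under its centre; bystander
- cap_b: another such black cap; bystander

How it is judged:
On the way, in this order (a step that is already met when the one before it is completed fails the run):
1. the amber window stands still under the viewing ring (horizontal distance between amber_window and view_ring below 0.005 m and velocity of joint turret between -0.1 and 0.1 rad/s), for 0.3 s.
2. the lamp button is pressed fully down (value of joint lamp_button above 0.0045 m), for 0.05 s.
At the end, for the whole second after the job is handed in: the amber window's centre is within 5 mm of the viewing ring's centre seen from above, the turret is still, the button has been pressed (at least 4.5 of 6 mm) after that and is up again, and the stand stands flat within 15 mm of where it was (horizontal distance between amber_window and view_ring below 0.005 m and value of joint lamp_button below 0.002 m and distance of stand from where it was at the start of the episode below 0.015 m and angle between stand's own z axis and vertical below 0.05 rad and velocity of joint turret between -0.05 and 0.05 rad/s); the robot touches nothing.
It fails at once if the inspection stand is dragged or lifted by more than 15 mm (distance of stand from where it was at the start of the episode above 0.015 m).
It fails at once if the stand is tipped (angle between stand's own z axis and vertical above 0.1 rad).
It fails at once if the button is pressed while the amber window is not under the ring (value of joint lamp_button above 0.003 m and horizontal distance between amber_window and view_ring above 0.005 m).
It fails at once if a jar, the tape or a cap is moved by more than 15 mm (distance of any of jar_black, jar_white, hardener, tape_yellow, cap_a, cap_b from where it was at the start of the episode above 0.015 m).
It also fails if it takes over 64 s, if anything falls off the work surface, if the arm or the gripper's body presses on something with over 40 N, if the wrist force passes 120 N, or if a joint passes its speed limit or range.

ROBOT

A 7-joint arm with a two-finger parallel gripper is mounted at the origin on a cart in front of the work surface, level with it; the furniture and walls round the work are solid. World frame = base frame: x ahead of the robot, y to its left, z up, the work surface at z = 0. Lengths are in m, angles in rad, forces in N, time in s.
With the tool pointing down it reaches from about 0.4 to 0.9 m from the base axis. Payload 5.5 kg.
Tool frame: the origin (TCP) lies on the centre line of the jaws, within the pads' length; the fingertips stand tip_reach ahead of it and the grasp point (between the pads) lies 5 mm behind it (tip_reach is the distance from the TCP to the fingertips, in m); z points along the fingers, y is the direction in which the jaws open and shut (so a half turn about z gives the same grasp; the last joint's range is limited). The gripper opens to 92 mm and grips with 3 to 60 N. Pads are 19 mm wide; open, the fingers measure 130 mm over their backs; the gripper's body (75 mm by 190 mm) begins 47 mm behind the grasp point.
Start: joints at [1.607, 0.501, -0.427, 1.55, 0.221, 1.138, -0.21], TCP at [0.146, -0.633, 0.241] pointing down, gripper open.
Joint ranges: [-2.88, 2.88], [-0.31, 2.03], [-1.54, 1.56], [0.2, 2.42], [-1.41, 4.55], [0.19, 2.02], [-2.57, 2.57]. Speed limits (rad/s): [2.57, 2.57, 3.14, 3.14, 3.14, 3.14, 3.14].

INTERFACE

Orientations are given as a unit quaternion [x, y, z, w].
In Python, from station import * gives the robot as it stands.
- The arm moves only by the tool servo_tool, never from a script. Its argument "moves" is a list that holds one entry, the list of rows, each a list of 5 numbers: the shift along the world's x, y, z in mm, then the turn about the world's z in degrees, then the finger opening in mm, from 0 to 91.8. In form: [[[tx, ty, tz, turn, jaw], ...]]. A call has 1 to 12 rows; each row shifts and turns the pose as measured when the row begins; what a row does not reach is not made up. A row lasts 1/12 s, in which the tool goes at most 41.7 mm and 7.16 degrees, less where a joint would pass 70% of its speed; a pose out of reach is approached as far as the arm can. A call is refused whole if a number of a shift passes 41.7 or a number of a turn 7.16, either way. A call with a gripper value outside its range is refused whole. The fingers move at their own pace and stop on an object; "squeeze" is the grip in N (left out, the last holds). Time passes only in rows, so rows that do not move let the fingers close. It gives the time, the measured TCP pose, the force and the opening at its end, in the units of the state.
- get_obs(): the state, without advancing time (a new reading comes with each control period).
- grab_frame(name): name is "side" or "top"; returns a dict with "img" (384x512x3 uint8, blue, green, red), "fx", "fy", "cx", "cy" (pixels), "R" (3x3) and "t" (3): a world point X has camera coordinates R X + t. Camera axes: x right, y down, z forward; pixel columns grow to the right and rows downward; lengths in m; the calibration is good to about 2 mm. A picture is of the moment at which its call begins. There is no depth.
- close_job(): hands the job in, once; it reports no verdict.
The state is a dict: "t": time; "joints": joint angles; "joint_velocities": joint speeds; "tau": joint torques, N m; "position": TCP position; "eef_rot": TCP orientation; "ft_force": force on the tool from outside, world axes, zero at the start; "torque": the same for the moment, N m; "finger_gap": finger opening in m.
Only numpy, scipy, OpenCV 4.12 (cv2) and the standard library are available. Lean on these libraries where they do the work, as an engineer would, in place of code of your own. Each camera call takes 0.05 s, during which the arm holds its last target.

## Working session

There is one attempt and no reset: what is moved stays moved. The work goes in short steps, Python scripts to look and compute and a tool call to move; the robot and the scene stay as the last step left them, time stands still between calls to the robot, and variables do not carry over. Pictures are saved under pics/ and viewed, and the job is handed in when it is done.

Besides the shell and the picture viewer there is one more tool, called after ">>>" as name(argument=value, ...) on one line, values as JSON. servo_tool: Moves the arm, as the interface text tells. Its arguments: {"type":"object","properties":{"moves":{"type":"array","items":{"type":"array","items":{"type":"array","items":{"type":"number"}}}},"squeeze":{"type":"number"}},"required":["moves"]}

```bash
mkdir -p pics; ls
python3 - <<'E'
from station import *
import cv2
for n in("side","top"):
    f=grab_frame(n); cv2.imwrite(f"pics/{n}0.png",cv2.resize(f["img"],(800,600),interpolation=cv2.INTER_CUBIC)); cv2.imwrite(f"pics/raw_{n}0.png",f["img"])
    print(n,f["fx"],f["fy"],f["cx"],f["cy"],f["R"],f["t"])
o=get_obs(); print(o)
E
```

```text
pics
side 475.84171461265197 475.84171461265197 256.7737284640874 189.37953155651678 [[-0.99080678 -0.1347923   0.01153046]
 [-0.06057923  0.36585155 -0.92869952]
 [ 0.12096311 -0.92086029 -0.37065382]] [0.54608632 0.26752736 0.79098111]
top 459.2313379602961 459.2313379602961 256.1371774673191 184.5294942796578 [[-0.01717241 -0.99985196 -0.00107858]
 [-0.98969943  0.01715136 -0.14212974]
 [ 0.1421272  -0.00137324 -0.98984745]] [-0.26942735  0.61865395  1.20007687]
{'t': 0.1, 'joints': array([ 1.60719369,  0.50173835, -0.42679589,  1.55132315,  0.2208123 ,
        1.13834042, -0.21029817]), 'joint_velocities': array([-0.00019946, -0.00054603, -0.0010598 , -0.00418658, -0.00169605,
       -0.00184483, -0.00017041]), 'tau': array([-1.16533547e-02, -5.67868030e+01, -5.83876491e+00, -2.79911953e+01,
       -6.90619717e-02,  2.41852744e-02,  3.73974694e-05]), 'position': array([ 0.14597139, -0.63277396,  0.2398002 ]), 'eef_rot': array([ 9.93574272e-01,  1.13178601e-01, -8.19730716e-05, -8.73620985e-04]), 'ft_force': array([ 0.36785571,  0.67021063, -0.32443759]), 'torque': array([-0.04754452,  0.04476453, -0.00424542]), 'finger_gap': 0.09156186746694457}
```

View pics/side0.png

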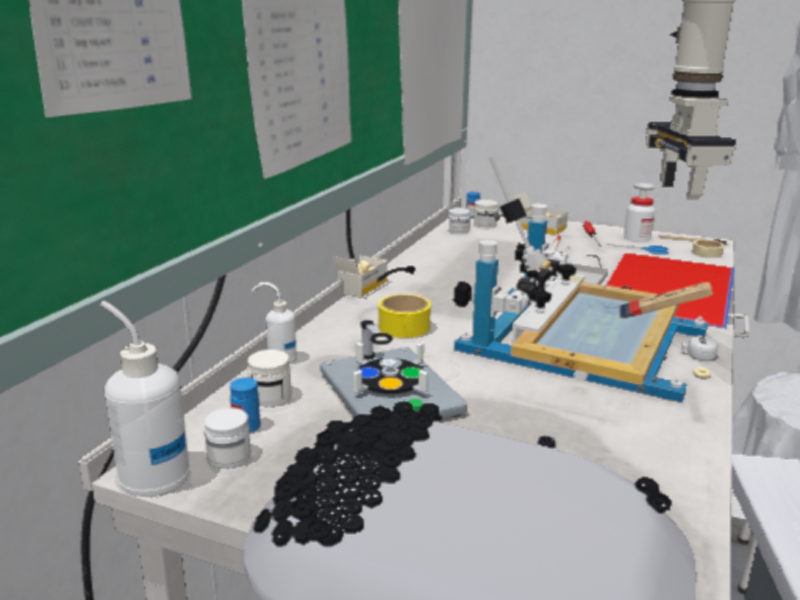

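View pics/top0.png

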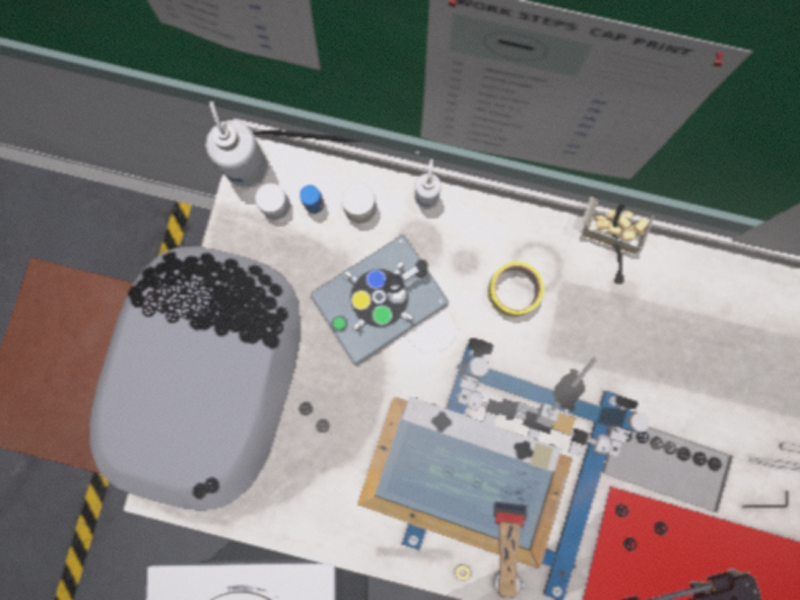

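The top view shows the stand near (378,297), the amber window at (361,300), the button at (339,323) and the post at (420,268). The ring currently covers the pale grey window, so the turret is about 180° off. I'll zoom in next.

Run:
```python
import cv2
a=cv2.imread("pics/raw_top0.png")[145:240,190:295]; cv2.imwrite("pics/top0z.png",cv2.resize(a,None,fx=6,fy=6,interpolation=cv2.INTER_CUBIC))
b=cv2.imread("pics/raw_side0.png")[200:275,200:305]; cv2.imwrite("pics/side0z.png",cv2.resize(b,None,fx=7,fy=7,interpolation=cv2.INTER_CUBIC))
```

```text
(no output)
```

View pics/top0z.png

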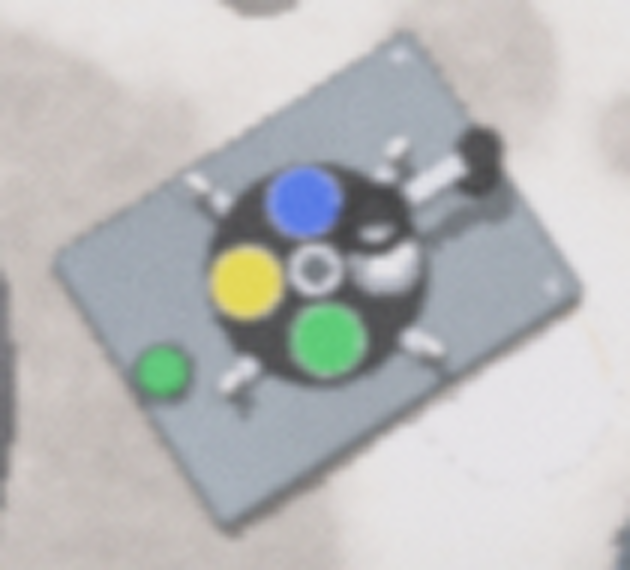

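View pics/side0z.png

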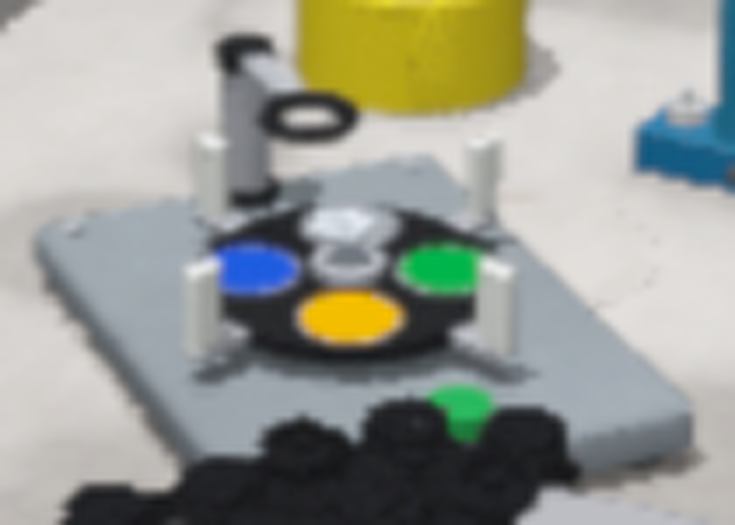

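```bash
cat > h.py <<'E'
from station import *
import cv2, numpy as np
from scipy.optimize import least_squares
def proj(f,X):
    c=np.asarray(X)@np.array(f["R"]).T+np.array(f["t"]); return np.c_[c[:,0]/c[:,2]*f["fx"]+f["cx"],c[:,1]/c[:,2]*f["fy"]+f["cy"]]
def ray(f,uv,z):
    R=np.array(f["R"]);t=np.array(f["t"]);o=-R.T@t;d=R.T@np.array([(uv[0]-f["cx"])/f["fx"],(uv[1]-f["cy"])/f["fy"],1]);return o+d*(z-o[2])/d[2]
def blobs(img,box):
    x0,y0,x1,y1=box; h=cv2.cvtColor(img[y0:y1,x0:x1],cv2.COLOR_BGR2HSV); r={}
    for n,a,b in(("amber",15,33),("green",50,80),("blue",105,125)):
        m=cv2.inRange(h,(a,110,90),(b,255,255)); k,l,s,c=cv2.connectedComponentsWithStats(m)
        r[n]=[(c[i][0]+x0,c[i][1]+y0,int(s[i][4])) for i in range(1,k) if s[i][4]>15]
    return r
def toworld(p,loc):
    c,s=np.cos(p[2]),np.sin(p[2]); loc=np.atleast_2d(loc)
    return np.c_[p[0]+c*loc[:,0]-s*loc[:,1],p[1]+s*loc[:,0]+c*loc[:,1],loc[:,2]]
def pol(r,a,z): return [r*np.cos(a),r*np.sin(a),z]
E
python3 - <<'E'
from h import *
ft=grab_frame("top"); fs=grab_frame("side")
b=blobs(ft["img"],(190,145,295,240)); s=blobs(fs["img"],(200,200,305,275)); print(b,s)
g=sorted(b["green"],key=lambda q:q[2]); am=b["amber"][0]; bl=b["blue"][0]; sa=max(s["amber"],key=lambda q:q[2]) 
corn=np.array([(405,30),(582,295),(232,530),(55,255)])/6+[190-.42,145-.42]
def res(p):
    th=p[3]
    L=[[.1,.075,.022],[.1,-.075,.022],[-.1,-.075,.022],[-.1,.075,.022],[-.083,0,.031],pol(.032,th,.036),pol(.032,th+np.pi/2,.036),pol(.032,th-np.pi/2,.036)]
    uv=proj(ft,toworld(p,L)); ob=np.vstack([corn,[g[0][:2],am[:2],g[-1][:2],bl[:2]]])
    r=(uv-ob)*np.array([.4]*4+[1]*4)[:,None]
    us=proj(fs,toworld(p,[L[5]]))-np.array(sa[:2])
    return np.r_[r.ravel(),us.ravel()*0.7]
c0=ray(ft,(242,190),.036)
best=min((least_squares(res,[c0[0],c0[1],y,t]) for y in np.arange(-3,3.2,1) for t in (0,1.5,3,-1.5)),key=lambda r:r.cost)
print(best.x,np.degrees(best.x[2:]),best.cost,res(best.x).round(2))
p=best.x
for i in range(4): print("tab",i,toworld(p,[pol(.064,p[3]+np.pi/4+i*np.pi/2,.061)]).round(4))
print("btn",toworld(p,[[-.083,0,.031]]),"ring",toworld(p,[[.032,0,.076]]))
v=ft["img"].copy()
for n,uv in(("jarB",(360,204)),("jarW",(271,201)),("hard",(311,197)),("tape",(516,290)),("capa",(306,408)),("capb",(322,426)),("jig",(481,360)),("bottle",(428,190)),("capheap",(280,320)),("heap2",(275,290))): print(n,ray(ft,(uv[0]*.64,uv[1]*.64),.19 if n=="jig" else .06).round(3))
E
```

```text
{'amber': [(np.float64(230.5421686746988), np.float64(191.65060240963857), 83)], 'green': [(np.float64(244.07042253521126), np.float64(201.11267605633805), 71), (np.float64(216.77142857142857), np.float64(206.57142857142856), 35)], 'blue': [(np.float64(240.2888888888889), np.float64(178.2), 90)]} {'amber': [(np.float64(258.52201257861634), np.float64(207.0104821802935), 477), (np.float64(249.55208333333334), np.float64(244.41666666666666), 96)], 'green': [(np.float64(262.6031746031746), np.float64(237.8253968253968), 63), (np.float64(265.6875), np.float64(257.9583333333333), 48)], 'blue': [(np.float64(235.9041095890411), np.float64(237.56164383561645), 73)]}
[ 0.6006044  -0.24841029 -1.02536674  2.86551891] [-58.74918638 164.18213963] 348.4627943506957 [ 1.520e+00 -1.900e-01  1.380e+00  2.200e-01 -3.000e-02  1.500e-01
  3.200e-01 -2.000e-02  2.000e+00 -2.000e-01  2.760e+00  1.640e+00
  3.820e+00  9.000e-02  1.040e+00  6.500e-01 -4.660e+00  2.531e+01]
tab 0 [[ 0.5449 -0.2168  0.061 ]]
tab 1 [[ 0.569  -0.3041  0.061 ]]
tab 2 [[ 0.6563 -0.28    0.061 ]]
tab 3 [[ 0.6322 -0.1927  0.061 ]]
btn [[ 0.55754521 -0.17745321  0.031     ]] ring [[ 0.61720553 -0.27576723  0.076     ]]
jarB [ 0.761 -0.213  0.06 ]
jarW [ 0.769 -0.058  0.06 ]
hard [ 0.775 -0.127  0.06 ]
tape [ 0.605 -0.478  0.06 ]
capa [ 0.412 -0.119  0.06 ]
capb [ 0.382 -0.146  0.06 ]
jig [ 0.482 -0.4    0.19 ]
bottle [ 0.784 -0.332  0.06 ]
capheap [ 0.561 -0.075  0.06 ]
heap2 [ 0.612 -0.066  0.06 ]
```

```bash
cat >> h.py <<'E'
corn=np.array([(405,30),(582,295),(232,530),(55,255)])/6+[190-.42,145-.42]
def model(th): return [[.1,.075,.022],[.1,-.075,.022],[-.1,-.075,.022],[-.1,.075,.022],[-.083,0,.031],pol(.032,th,.036),pol(.032,th+np.pi/2,.036),pol(.032,th-np.pi/2,.036)]
def overlay(f,p,box,sc,fn):
    x0,y0,x1,y1=box; a=cv2.resize(f["img"][y0:y1,x0:x1],None,fx=sc,fy=sc,interpolation=cv2.INTER_CUBIC)
    L=model(p[3])+[pol(.064,p[3]+np.pi/4+i*np.pi/2,.061) for i in range(4)]+[[.032,0,.076]]
    for u in proj(f,toworld(p,L)): cv2.circle(a,tuple(int(q) for q in ((u-[x0,y0]+.5)*sc)),3,(0,0,255),-1)
    cv2.imwrite(fn,a)
E
python3 - <<'E'
from h import *
ft=grab_frame("top"); fs=grab_frame("side")
b=blobs(ft["img"],(190,145,295,240)); s=blobs(fs["img"],(200,220,305,275)); print(s)
g=sorted(b["green"],key=lambda q:q[2]); am=b["amber"][0]; bl=b["blue"][0]; sa=max(s["amber"],key=lambda q:q[2])
ob=np.vstack([corn,[g[0][:2],am[:2],g[-1][:2],bl[:2]]])
def res(p):
    L=model(p[3])
    r=(proj(ft,toworld(p,L))-ob)*np.array([.4]*4+[1]*4)[:,None]
    us=proj(fs,toworld(p,[L[5]]))-np.array(sa[:2])
    return np.r_[r.ravel(),us.ravel()*0.7]
best=least_squares(res,[.6,-.248,-1.025,2.86]); p=best.x
print(p,np.degrees(p[2:]),best.cost,res(p).round(2))
np.save("p0.npy",p)
for i in range(4): print("tab",i,toworld(p,[pol(.064,p[3]+np.pi/4+i*np.pi/2,.061)]).round(4))
print("btn",toworld(p,[[-.083,0,.031]]),"ring",toworld(p,[[.032,0,.076]]))
overlay(ft,p,(190,145,295,240),6,"pics/ovt.png"); overlay(fs,p,(200,200,305,275),7,"pics/ovs.png")
E
```

```text
{'amber': [(np.float64(249.55208333333334), np.float64(244.41666666666666), 96)], 'green': [(np.float64(262.6031746031746), np.float64(237.82539682539684), 63), (np.float64(265.6875), np.float64(257.9583333333333), 48)], 'blue': [(np.float64(235.9041095890411), np.float64(237.56164383561645), 73)]}
[ 0.60138797 -0.24210884 -1.0053807   2.72667047] [-57.60407076 156.22671019] 0.7348054535982758 [ 0.27 -0.4   0.49 -0.24 -0.62  0.18 -0.63  0.24  0.01  0.06  0.19  0.01
  0.06  0.05 -0.01  0.06 -0.13  0.08]
tab 0 [[ 0.5499 -0.2042  0.061 ]]
tab 1 [[ 0.5634 -0.2936  0.061 ]]
tab 2 [[ 0.6529 -0.2801  0.061 ]]
tab 3 [[ 0.6393 -0.1906  0.061 ]]
btn [[ 0.55691932 -0.17202646  0.031     ]] ring [[ 0.6185325  -0.26912855  0.076     ]]
```

View pics/ovt.png

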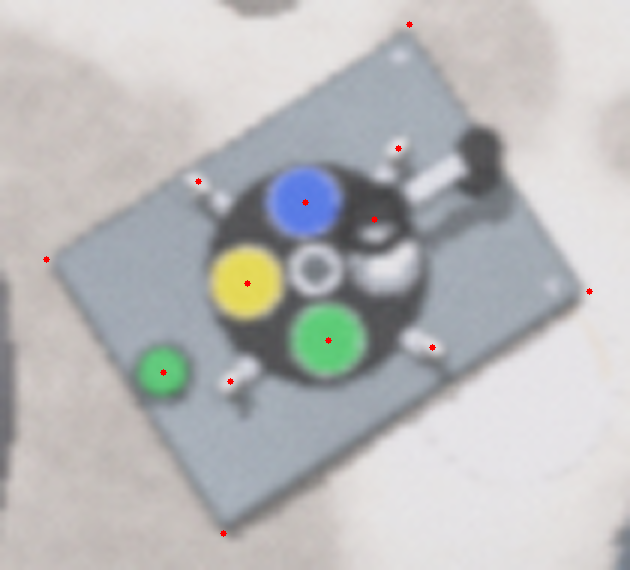

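View pics/ovs.png

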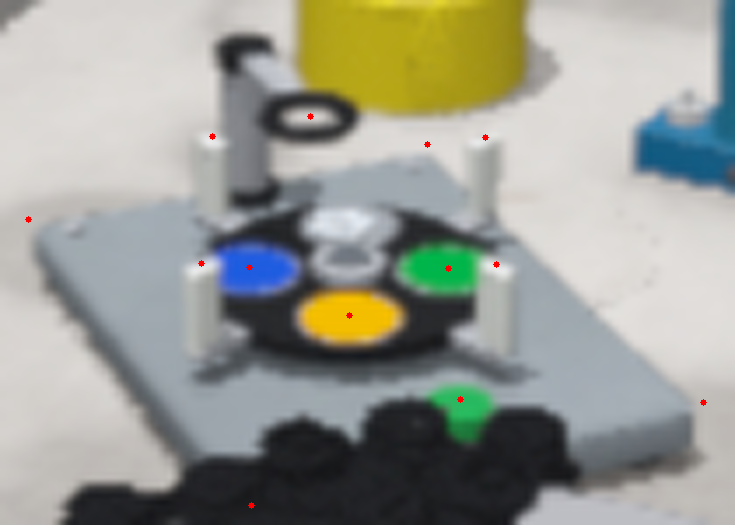

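The fit is sub-pixel: axis at (0.6014, -0.2421), stand yaw -57.6°, turret at +156.2°. I'll straddle tab0 with open jaws and carry it clockwise 156°, which keeps clear of the ring post. I need tip_reach before moving.

Run:
```python
import station
print([n for n in dir(station) if n[0]!='_'], getattr(station,'tip_reach',None))
from h import *
ft=grab_frame("top")
for n,uv,z in(("rodtop",(593,362),.3),("rodbase",(568,390),.1),("padR",(300,340),.06),("heapmaxR",(284,335),.08),("post",(481,347),.19)): print(n,ray(ft,(uv[0]*.64,uv[1]*.64),z).round(3))
```

```text
['IKError', 'close_job', 'get_obs', 'grab_frame', 'tip_reach'] 0.014
rodtop [ 0.472 -0.539  0.3  ]
rodbase [ 0.435 -0.549  0.1  ]
padR [ 0.526 -0.109  0.06 ]
heapmaxR [ 0.533 -0.085  0.08 ]
post [ 0.501 -0.4    0.19 ]
```

>>> servo_tool(moves=[[[0,0,35,7,60],[0,0,35,7,60],[0,0,35,7,60],[0,0,35,7,60],[0,0,35,7,60],[0,0,0,7,60]]])

```text
t: 0.85
position: [0.1446, -0.6285, 0.4185]
eef_rot: [0.883, 0.469, -0.004, -0.005]
ft_force: [0.5, -0.5, 1.1]
finger_gap: 0.0608
```

>>> servo_tool(moves=[[[25,26,0,7,50],[25,26,0,7,50],[25,26,0,7,50],[25,26,0,7,50],[25,26,0,7,50],[25,26,0,7,50],[25,26,0,7,50],[25,26,0,7,50],[25,26,0,7,50],[25,26,0,7,50],[25,26,0,7,50],[25,26,0,7,50]]])

```text
t: 1.85
position: [0.4445, -0.3093, 0.4227]
eef_rot: [0.331, 0.944, -0.011, 0.005]
ft_force: [1.0, -0.7, 0.4]
finger_gap: 0.05
```

```bash
cat >> h.py <<'E'
def yaw(o):
    from scipy.spatial.transform import Rotation as Rr
    y=Rr.from_quat(o["eef_rot"]).as_matrix(); return np.degrees(np.arctan2(y[1,1],y[0,1])), y[:,2]
E
python3 -c "
from h import *
o=get_obs();print(o['position'],yaw(o),o['joints'].round(2),o['joint_velocities'].round(2))"
```

```text
[ 0.44448779 -0.30927725  0.42272349] (np.float64(51.361906721691895), array([ 0.00307867, -0.02374473, -0.99971331])) [ 1.4   0.27 -1.05  1.57  0.25  1.43  1.23] [-0.64  0.25 -0.41 -0.12  0.27  0.06  0.45]
```

>>> servo_tool(moves=[[[26,26,0,2,45],[26,26,0,0,45],[26,26,-10,0,40],[26,26,-20,0,40],[0,0,-30,0,40],[0,0,-30,0,40],[0,0,-30,0,40],[0,0,-30,0,40],[0,0,-30,0,40],[0,0,-30,0,40],[0,0,-30,0,40],[0,0,0,0,40]]])

```text
t: 2.85
position: [0.5588, -0.1847, 0.1784]
eef_rot: [0.301, 0.954, -0.009, 0.012]
ft_force: [-1.4, 0.2, -1.1]
finger_gap: 0.0398
```

```bash
python3 -c "
from h import *
o=get_obs();print(o['position'],yaw(o),o['joints'].round(2),o['joint_velocities'].round(2))
for n in ('side','top'):
  f=grab_frame(n);b=(170,130,330,280);x0,y0,x1,y1=b
  cv2.imwrite(f'pics/{n}1.png',cv2.resize(f['img'][y0:y1,x0:x1],None,fx=4,fy=4,interpolation=cv2.INTER_CUBIC))
"
```

```text
[ 0.55876652 -0.18468414  0.17836648] (np.float64(55.01032822379198), array([ 0.01783962, -0.02435664, -0.99954415])) [ 0.95  0.59 -0.93  1.78  0.57  1.04  0.77] [ 0.01 -0.04 -0.03 -0.05 -0.03  0.05  0.03]
```

View pics/side1.png

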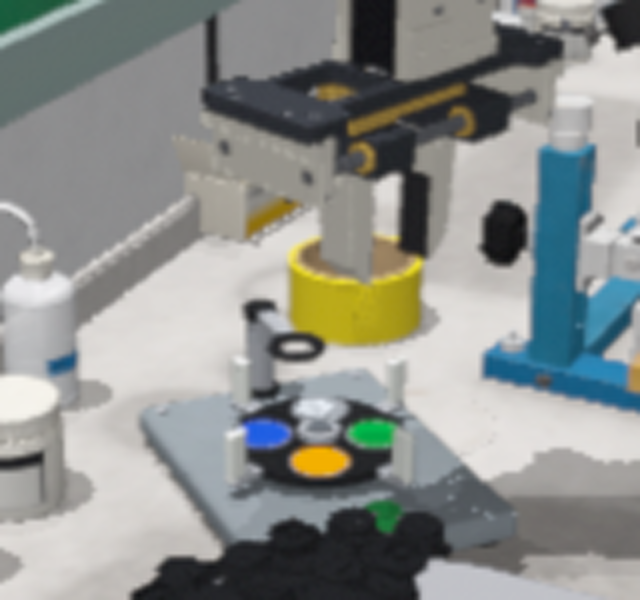

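View pics/top1.png

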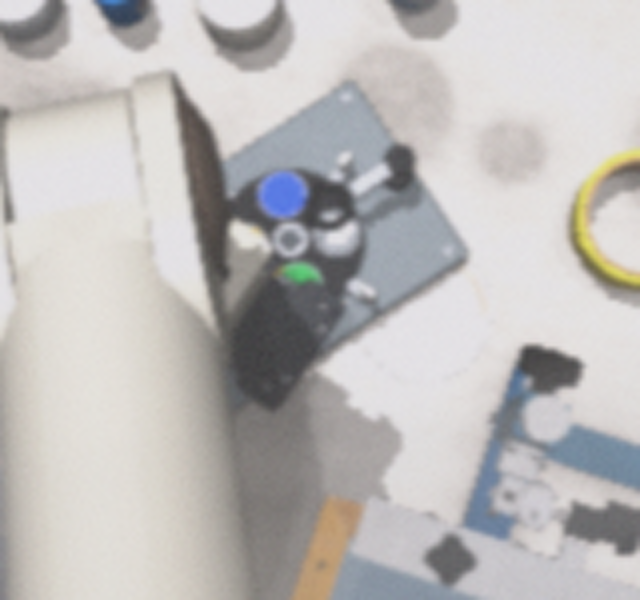

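>>> servo_tool(moves=[[[-9,-19,0,-1,40],[0,0,0,0,40],[0,0,-20,0,40],[0,0,-20,0,40],[0,0,-20,0,40],[0,0,0,0,40]]])

```text
t: 3.45
position: [0.5644, -0.2078, 0.1396]
eef_rot: [0.311, 0.95, -0.01, 0.029]
ft_force: [-0.8, 0.5, -0.7]
finger_gap: 0.0401
```

```bash
cat > look.py <<'E'
from h import *
import sys
o=get_obs();print(o['position'].round(4),yaw(o),o['joints'].round(2),o['ft_force'].round(2))
f=grab_frame('side');x0,y0,x1,y1=(190,165,310,285)
cv2.imwrite(f'pics/s{sys.argv[1]}.png',cv2.resize(f['img'][y0:y1,x0:x1],None,fx=5,fy=5,interpolation=cv2.INTER_CUBIC))
f=grab_frame('top');x0,y0,x1,y1=(180,135,300,245)
cv2.imwrite(f'pics/t{sys.argv[1]}.png',cv2.resize(f['img'][y0:y1,x0:x1],None,fx=5,fy=5,interpolation=cv2.INTER_CUBIC))
E
python3 look.py 2
```

```text
[ 0.5644 -0.2078  0.1396] (np.float64(53.78913244503377), array([ 0.04848506, -0.03696684, -0.9981396 ])) [ 0.95  0.63 -0.88  1.8   0.63  0.94  0.74] [-0.78  0.53 -0.72]
```

View pics/s2.png

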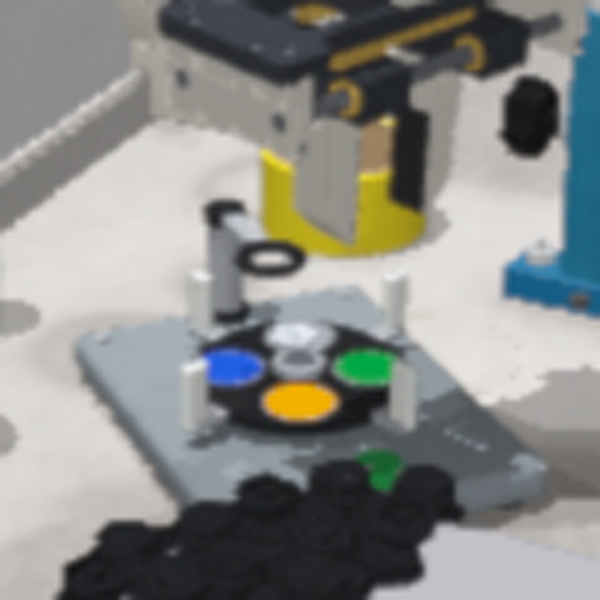

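>>> servo_tool(moves=[[[0,0,0,0,40],[0,0,0,0,40],[0,0,0,0,40],[0,0,0,0,40]]])

```text
t: 3.88
position: [0.5709, -0.2082, 0.1499]
eef_rot: [0.31, 0.95, -0.01, 0.036]
ft_force: [-0.6, -0.4, -0.3]
finger_gap: 0.04
```

```bash
python3 look.py 3
```

```text
[ 0.5709 -0.2082  0.1499] (np.float64(53.830615013979475), array([ 0.06190811, -0.04154281, -0.99721692])) [ 0.95  0.62 -0.89  1.79  0.63  0.95  0.74] [-0.62 -0.43 -0.32]
```

>>> servo_tool(moves=[[[0,0,-10,0,40],[0,0,0,0,40],[0,0,0,0,40]]])

```text
t: 4.23
position: [0.5707, -0.2082, 0.1388]
eef_rot: [0.31, 0.95, -0.01, 0.036]
ft_force: [-0.2, 0.5, 1.2]
finger_gap: 0.0399
```

```bash
python3 look.py 4
```

```text
[ 0.5707 -0.2082  0.1388] (np.float64(53.828818857841185), array([ 0.06165943, -0.04170597, -0.99722551])) [ 0.94  0.63 -0.87  1.8   0.64  0.93  0.73] [-0.17  0.48  1.17]
```

>>> servo_tool(moves=[[[0,0,30,0,40],[0,0,30,0,40],[0,0,30,0,40],[0,0,0,0,40],[0,0,0,0,40],[0,0,0,0,40]]])

```text
t: 4.83
position: [0.5685, -0.2071, 0.23]
eef_rot: [0.31, 0.95, -0.01, 0.033]
ft_force: [-0.1, 0.4, 0.6]
finger_gap: 0.0399
```

```bash
python3 look.py 5
```

```text
[ 0.5685 -0.2071  0.23  ] (np.float64(53.87667874439717), array([ 0.05671563, -0.03850315, -0.99764766])) [ 1.01  0.53 -0.96  1.73  0.53  1.08  0.82] [-0.08  0.41  0.65]
```

```bash
python3 -c "
from h import *
for n in ('side','top'):
  f=grab_frame(n); cv2.imwrite(f'pics/{n}6.png',f['img'])
print(get_obs()['tau'].round(1))"
```

```text
[ -0.  -46.9 -12.9 -25.8   0.2  -0.2   0. ]
```

View pics/side6.png

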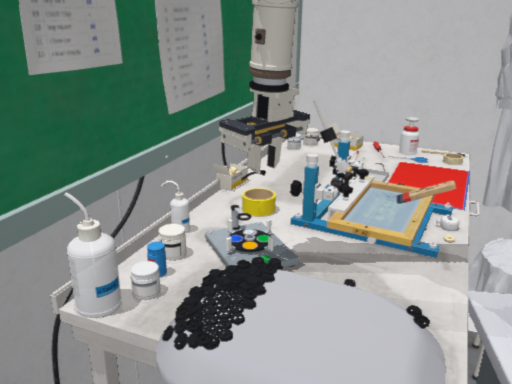

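View pics/top6.png

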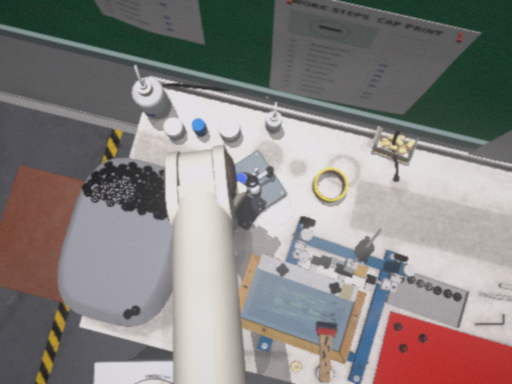

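>>> servo_tool(moves=[[[-4,1,-3,0,40],[-5,1,-6,0,40],[-5,1,-10,0,40],[-3,0,-12,0,40],[0,0,-14,0,40],[0,0,-14,0,40],[0,0,-12,0,40],[0,0,-8,0,40],[0,0,-5,0,40],[0,0,-3,0,40],[0,0,0,0,40],[0,0,0,0,40]]])

```text
t: 6.03
position: [0.542, -0.2021, 0.1265]
eef_rot: [0.309, 0.951, -0.009, 0.026]
ft_force: [-0.7, -0.0, 0.2]
finger_gap: 0.0401
```

```bash
python3 look.py 7
```

```text
[ 0.542  -0.2021  0.1265] (np.float64(53.93000979960666), array([ 0.04324215, -0.03229813, -0.99854241])) [ 0.96  0.62 -0.88  1.86  0.64  0.9   0.73] [-0.75 -0.03  0.23]
```

>>> servo_tool(moves=[[[2,0,-4,0,40],[2,-1,-8,0,40],[2,-1,-8,0,40],[1,0,-8,0,40],[0,0,-6,0,40],[0,0,-4,0,40],[0,0,-2,0,40],[0,0,0,0,40],[0,0,0,0,40]]])

```text
t: 6.88
position: [0.551, -0.2047, 0.0834]
eef_rot: [0.31, 0.95, -0.009, 0.027]
ft_force: [0.2, -0.4, 0.1]
finger_gap: 0.0401
```

```bash
python3 look.py 8
```

```text
[ 0.551  -0.2047  0.0834] (np.float64(53.913244317367926), array([ 0.0458345 , -0.03363458, -0.99838265])) [ 0.92  0.69 -0.82  1.86  0.7   0.84  0.68] [ 0.16 -0.42  0.06]
```

View pics/s8.png

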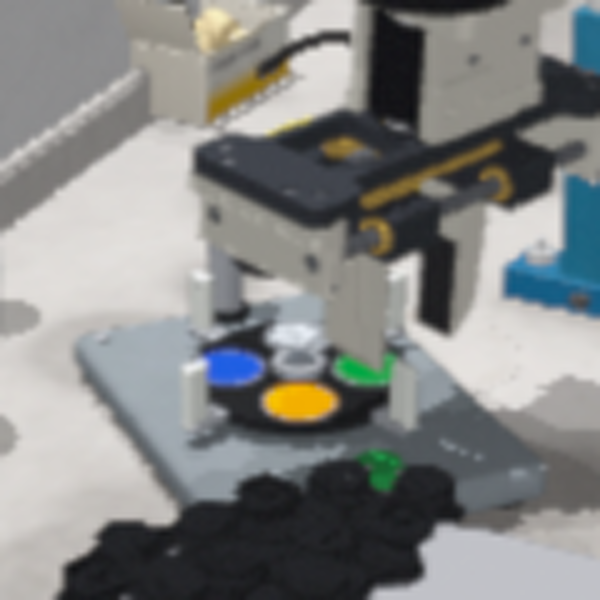

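Run:
```python
from h import *
from scipy.spatial.transform import Rotation as Rr
o=get_obs();M=Rr.from_quat(o["eef_rot"]).as_matrix();P=o["position"]
pts=[P+M@np.array([sx*.0095,sy*g,.014]) for sx in(-1,1) for sy in(-1,1) for g in(.020,.039)]
f=grab_frame("side");x0,y0,x1,y1=(190,165,310,285);a=cv2.resize(f['img'][y0:y1,x0:x1],None,fx=5,fy=5,interpolation=cv2.INTER_CUBIC)
for u in proj(f,pts): cv2.circle(a,tuple(int(q) for q in ((u-[x0,y0]+.5)*5)),3,(0,0,255),-1)
p=np.load("p0.npy")
for u in proj(f,toworld(p,[pol(.064,p[3]+np.pi/4,.061)])): cv2.circle(a,tuple(int(q) for q in ((u-[x0,y0]+.5)*5)),3,(255,0,255),-1)
cv2.imwrite("pics/s9.png",a)
```

```text
(no output)
```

View pics/s9.png

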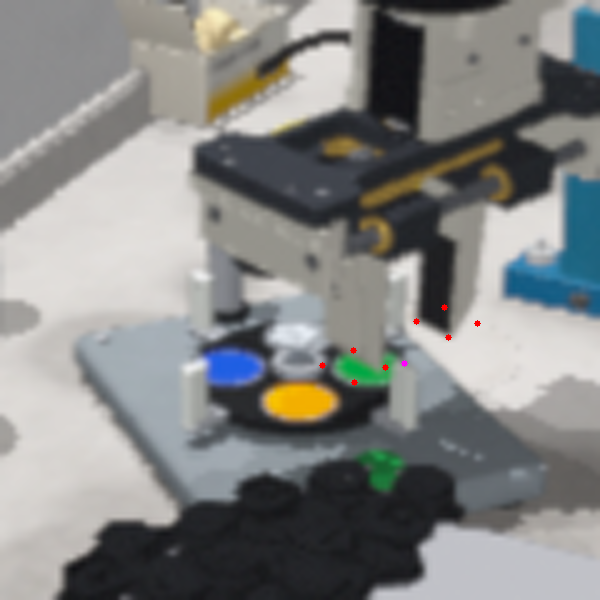

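>>> servo_tool(moves=[[[-1,0,-4,0,40],[0,0,-6,0,40],[0,0,-6,0,40],[0,0,-5,0,40],[0,0,-3,0,40],[0,0,0,0,40],[0,0,0,0,40]]])

```text
t: 7.62
position: [0.5504, -0.2053, 0.0579]
eef_rot: [0.31, 0.95, -0.009, 0.028]
ft_force: [-0.8, 0.2, -0.4]
finger_gap: 0.0401
```

```bash
python3 look.py 10
```

```text
[ 0.5504 -0.2053  0.0579] (np.float64(53.88110630792758), array([ 0.04749753, -0.03486816, -0.99826259])) [ 0.89  0.72 -0.79  1.88  0.74  0.8   0.65] [-0.77  0.21 -0.35]
```

View pics/s10.png

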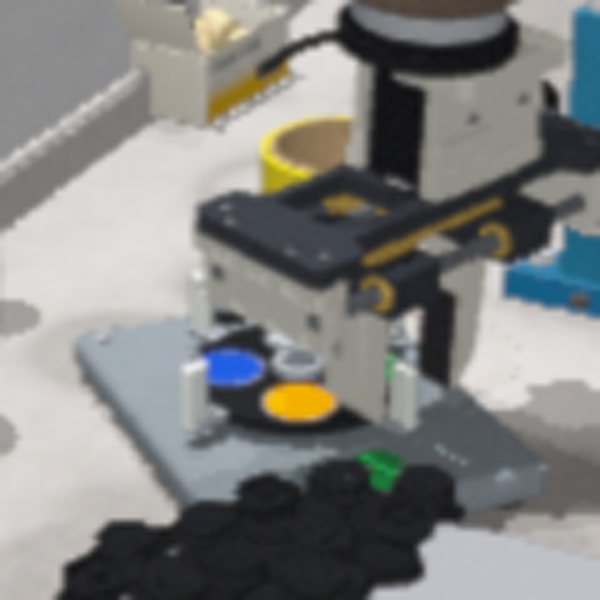

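```bash
cat > arc.py <<'E'
from h import *
import sys
steps=[float(s) for s in sys.argv[1:]]
p=np.load("p0.npy");o=get_obs();P=o["position"];y,z=yaw(o)
tip=P+.005*z
d=P[:2]-p[:2];phi=np.degrees(np.arctan2(d[1],d[0]));print("phi",phi.round(2),"r",np.hypot(*d).round(4),"z",P[2].round(4),"yaw err",((y-(phi-90)+90)%180-90).round(2),"F",o["ft_force"].round(1),"j",o["joints"].round(2), "tilt",z.round(3))
c=P[:2];a=phi
for s in steps:
    a-=s;t=p[:2]+.064*np.array([np.cos(np.radians(a)),np.sin(np.radians(a))]);q=(t-c)*1000;c=t
    print([*q.round(1).tolist(),0,-s],end=",")
print()
E
python3 arc.py 2 4 5 5 5 4 2
```

```text
phi 144.2 r 0.0628 z 0.0582 yaw err -0.32 F [ 0.9 -0.3 -0.1] j [ 0.89  0.72 -0.79  1.88  0.74  0.8   0.65] tilt [ 0.048 -0.035 -0.998]
[0.3, 2.5, 0, -2.0],[2.9, 3.4, 0, -4.0],[3.9, 4.0, 0, -5.0],[4.2, 3.6, 0, -5.0],[4.5, 3.3, 0, -5.0],[3.8, 2.3, 0, -4.0],[2.0, 1.1, 0, -2.0],
```

>>> servo_tool(moves=[[[0,0,0,0,16],[0,0,0,0,16],[0.3,2.5,0,-2,16],[2.9,3.4,0,-4,16],[3.9,4.0,0,-5,16],[4.2,3.6,0,-5,16],[4.5,3.3,0,-5,16],[3.8,2.3,0,-4,16],[2.0,1.1,0,-2,16],[0,0,0,0,16],[0,0,0,0,16]]])

```text
t: 8.63
position: [0.5694, -0.1879, 0.0589]
eef_rot: [0.534, 0.845, -0.019, 0.023]
ft_force: [-0.5, -0.9, -0.4]
finger_gap: 0.016
```

```bash
python3 look.py 11; python3 arc.py 2 4 5 5 5 5 5 4 2
```

```text
[ 0.5694 -0.1879  0.0589] (np.float64(25.389140805282985), array([ 0.01896938, -0.05714823, -0.99818547])) [ 0.74  0.7  -0.67  1.83  0.66  0.81  0.17] [-0.54 -0.88 -0.4 ]
phi 120.66 r 0.0629 z 0.0589 yaw err -5.28 F [ 0.   1.1 -0.5] j [ 0.74  0.7  -0.67  1.83  0.66  0.81  0.17] tilt [ 0.019 -0.057 -0.998]
[1.4, 2.0, 0, -2.0],[4.0, 2.0, 0, -4.0],[5.2, 2.1, 0, -5.0],[5.3, 1.6, 0, -5.0],[5.5, 1.2, 0, -5.0],[5.5, 0.7, 0, -5.0],[5.6, 0.2, 0, -5.0],[4.5, -0.2, 0, -4.0],[2.2, -0.2, 0, -2.0],
```

View pics/s11.png

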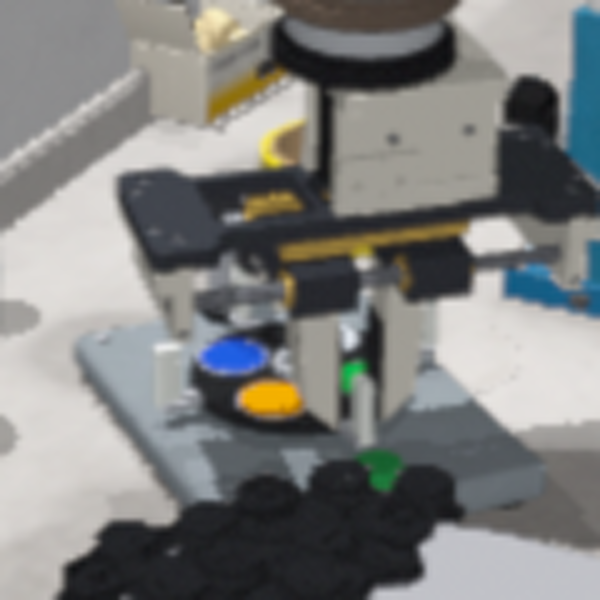

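>>> servo_tool(moves=[[[1.4,2.0,0,-1,16],[4.0,2.0,0,-3,16],[5.3,2.1,0,-4,16],[5.5,1.7,0,-4,16],[5.8,1.3,0,-4,16],[5.8,0.7,0,-5,16],[5.9,0.2,0,-5,16],[4.5,-0.2,0,-4,16],[2.5,-0.2,0,-2,16],[0,0,0,0,16],[0,0,0,0,16]]])

```text
t: 9.65
position: [0.6056, -0.1791, 0.0581]
eef_rot: [0.757, 0.653, -0.027, 0.012]
ft_force: [-0.8, -0.4, -0.0]
finger_gap: 0.0161
```

```bash
python3 look.py 12; python3 arc.py 2 4 5 5 5 5 5 4 2
```

```text
[ 0.6056 -0.1791  0.0581] (np.float64(-8.516561958419063), array([-0.02534718, -0.05361755, -0.99823979])) [ 0.59  0.72 -0.53  1.71  0.53  0.87 -0.34] [-0.76 -0.39 -0.  ]
phi 86.22 r 0.0632 z 0.0581 yaw err -4.72 F [-0.2 -0.4 -0.6] j [ 0.59  0.72 -0.53  1.71  0.53  0.87 -0.33] tilt [-0.025 -0.054 -0.998]
[2.3, 0.6, 0, -2.0],[4.4, -0.6, 0, -4.0],[5.5, -1.2, 0, -5.0],[5.3, -1.7, 0, -5.0],[5.2, -2.1, 0, -5.0],[5.0, -2.6, 0, -5.0],[4.7, -3.0, 0, -5.0],[3.6, -2.7, 0, -4.0],[1.7, -1.4, 0, -2.0],
```

View pics/s12.png

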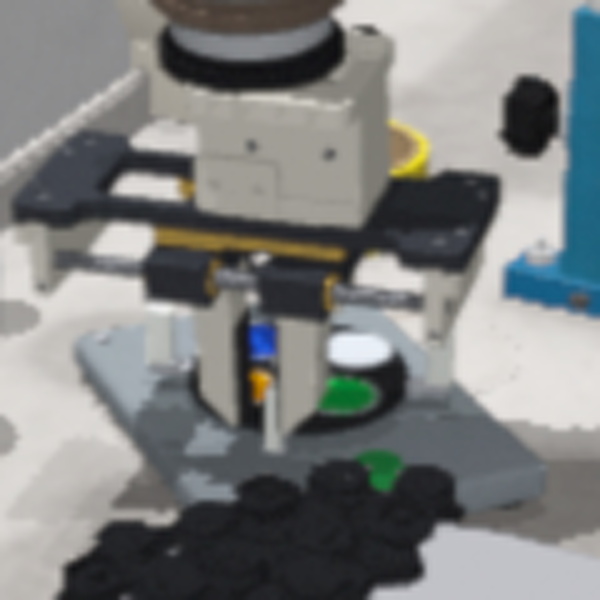

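View pics/t12.png

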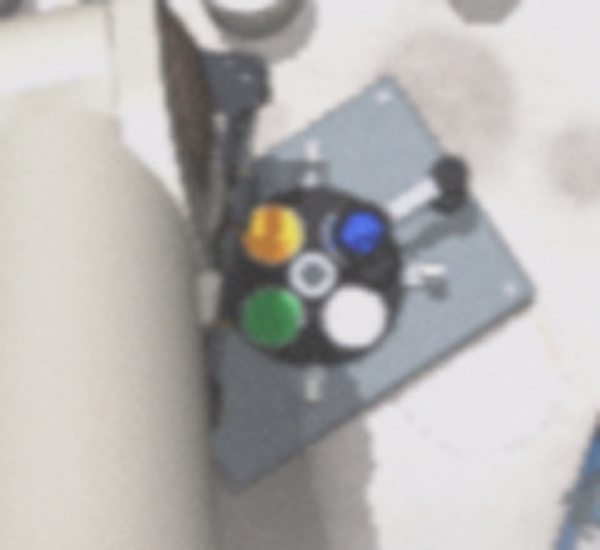

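The turret is turning and the stand hasn't moved. I'll continue the arc.

>>> servo_tool(moves=[[[2.3,0.6,0,-1,16],[4.4,-0.6,0,-3,16],[5.6,-1.2,0,-4,16],[5.4,-1.7,0,-4,16],[5.3,-2.2,0,-5,16],[5.1,-2.7,0,-5,16],[4.8,-3.1,0,-5,16],[3.6,-2.7,0,-4,16],[1.7,-1.4,0,-2,16],[0,0,0,0,16],[0,0,0,0,16]]])

```text
t: 10.67
position: [0.6404, -0.1919, 0.0574]
eef_rot: [0.917, 0.397, -0.031, -0.002]
ft_force: [0.0, -0.2, -0.1]
finger_gap: 0.0161
```

```bash
python3 look.py 13; python3 arc.py 2 4 5 5 5 5 5 4 2
```

```text
[ 0.6404 -0.1919  0.0574] (np.float64(-43.178305424658106), array([-0.05856972, -0.02199288, -0.99804103])) [ 0.51  0.77 -0.4   1.57  0.39  0.94 -0.8 ] [ 0.04 -0.16 -0.08]
phi 52.25 r 0.0636 z 0.0574 yaw err -5.41 F [0.  0.5 0.5] j [ 0.51  0.77 -0.4   1.57  0.39  0.94 -0.8 ] tilt [-0.059 -0.022 -0.998]
[2.0, -1.1, 0, -2.0],[3.3, -3.0, 0, -4.0],[3.9, -4.0, 0, -5.0],[3.5, -4.4, 0, -5.0],[3.1, -4.6, 0, -5.0],[2.7, -4.9, 0, -5.0],[2.2, -5.1, 0, -5.0],[1.5, -4.2, 0, -4.0],[0.6, -2.1, 0, -2.0],
```

View pics/t13.png

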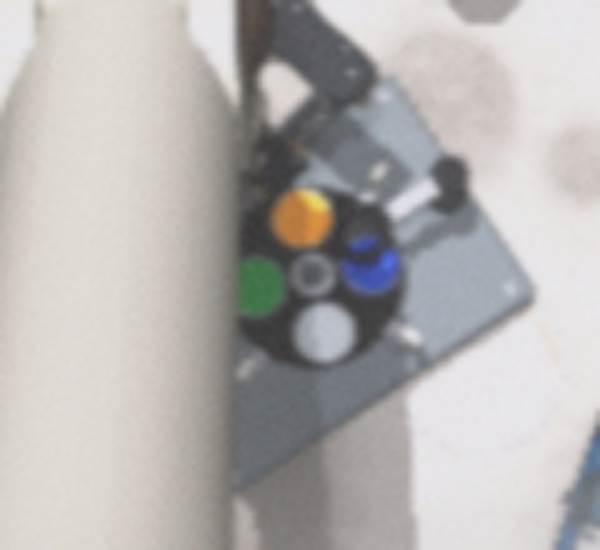

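>>> servo_tool(moves=[[[2.0,-1.1,0,-1,16],[3.3,-3.0,0,-3,16],[4.0,-4.1,0,-4,16],[3.5,-4.5,0,-4,16],[3.1,-4.8,0,-5,16],[2.7,-5.0,0,-5,16],[2.2,-5.2,0,-5,16],[1.5,-4.2,0,-4,16],[0.6,-2.1,0,-2,16],[0,0,0,0,16],[0,0,0,0,16]]])

```text
t: 11.68
position: [0.6616, -0.2207, 0.0569]
eef_rot: [0.993, 0.109, -0.031, -0.016]
ft_force: [0.4, -0.3, -0.4]
finger_gap: 0.0159
```

```bash
cat > ang.py <<'E'
from h import *
p=np.load("p0.npy")
f=grab_frame("top"); b=blobs(f["img"],(190,145,275,240)); print(b)
c=proj(f,toworld(p,[[0,0,.036]]))[0]
for n in b:
  for q in b[n]:
    X=ray(f,q[:2],.036)[:2]-p[:2]; a=np.degrees(np.arctan2(X[1],X[0])-p[2]); off={"amber":0,"green":90,"blue":270}[n]
    print(n,"turret",((a-off+180)%360-180).round(1),"r",np.hypot(*X).round(4),q[2])
E
python3 look.py 14; python3 ang.py; python3 arc.py 2 4 5 5 5 5 5 4 2
```

```text
[ 0.6616 -0.2207  0.0569] (np.float64(-77.57066755819946), array([-0.06434004,  0.02538012, -0.99760524])) [ 0.47  0.8  -0.28  1.47  0.24  0.98 -1.23] [ 0.4  -0.27 -0.37]
{'amber': [], 'green': [], 'blue': [(np.float64(253.3372093023256), np.float64(193.8372093023256), 86)]}
blue turret 36.2 r 0.0321 86
phi 19.68 r 0.0638 z 0.0569 yaw err -7.24 F [ 0.1  0.6 -1.1] j [ 0.47  0.8  -0.28  1.47  0.24  0.98 -1.23] tilt [-0.064  0.025 -0.998]
[0.9, -2.1, 0, -2.0],[1.2, -4.3, 0, -4.0],[1.1, -5.5, 0, -5.0],[0.6, -5.6, 0, -5.0],[0.1, -5.6, 0, -5.0],[-0.4, -5.6, 0, -5.0],[-0.9, -5.5, 0, -5.0],[-1.0, -4.3, 0, -4.0],[-0.6, -2.1, 0, -2.0],
```

View pics/t14.png

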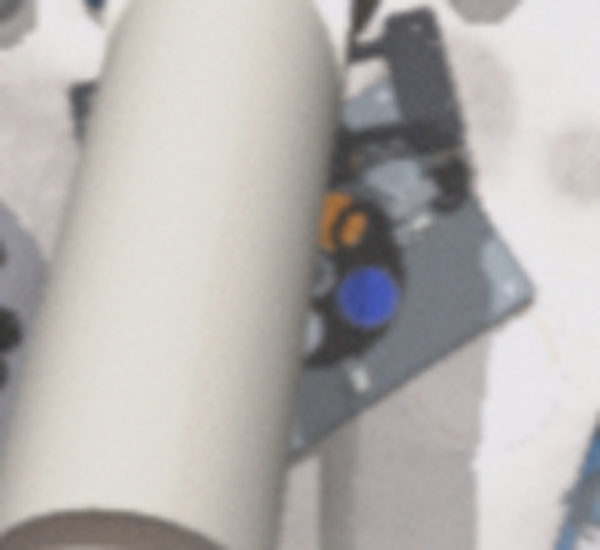

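View pics/s14.png

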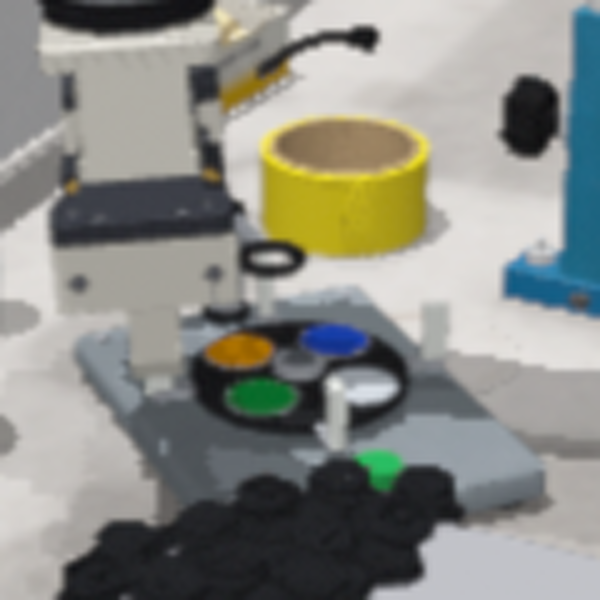

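>>> servo_tool(moves=[[[0.9,-2.1,0,-1,16],[1.2,-4.3,0,-2,16],[1.1,-5.5,0,-3,16],[0.6,-5.6,0,-4,16],[0.1,-5.6,0,-4,16],[-0.3,-4.5,0,-4,16],[-0.4,-3,0,-2,16],[-0.3,-1.5,0,-1,16],[0,0,0,0,16],[0,0,0,0,16]]])

```text
t: 12.67
position: [0.6654, -0.25, 0.0568]
eef_rot: [0.996, -0.086, -0.027, -0.025]
ft_force: [-0.8, 0.7, 0.5]
finger_gap: 0.0159
```

```bash
python3 look.py 15; python3 ang.py; python3 arc.py 2 3 2
```

```text
[ 0.6654 -0.25    0.0568] (np.float64(-99.99155868053957), array([-0.04881597,  0.0547808 , -0.9973044 ])) [ 0.47  0.81 -0.21  1.43  0.14  0.98 -1.5 ] [-0.78  0.67  0.5 ]
{'amber': [], 'green': [], 'blue': []}
phi -7.0 r 0.0646 z 0.0569 yaw err -2.97 F [ 0.2  0.7 -1. ] j [ 0.47  0.81 -0.21  1.43  0.14  0.98 -1.5 ] tilt [-0.049  0.055 -0.997]
[-0.9, -2.1, 0, -2.0],[-0.6, -3.3, 0, -3.0],[-0.5, -2.2, 0, -2.0],
```

View pics/s15.png

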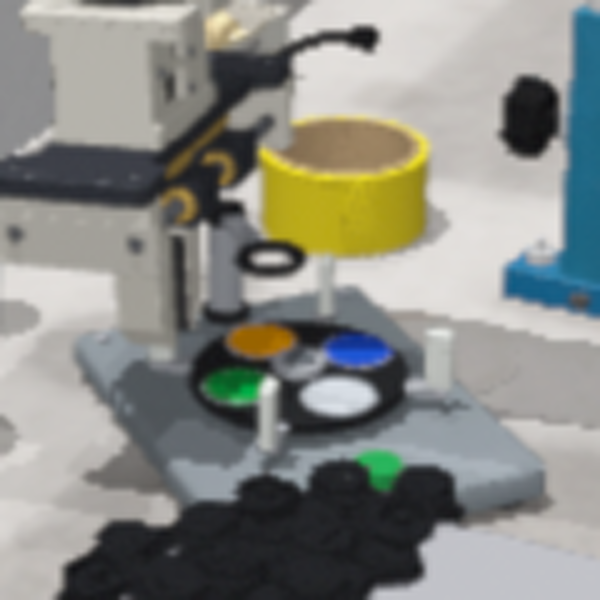

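View pics/t15.png

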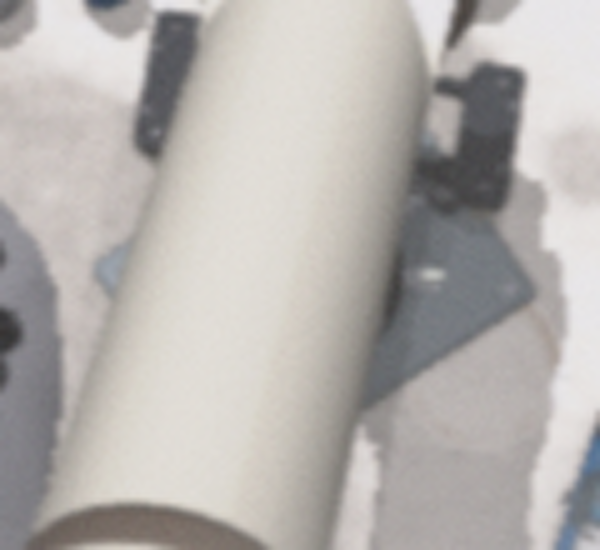

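>>> servo_tool(moves=[[[-0.9,-2.1,0,-1,16],[-0.6,-3.2,0,-2,16],[-0.7,-2.8,0,-2,16],[-0.4,-1.5,0,-1,16],[0,0,0,0,16],[0,0,0,0,16]]])

```text
t: 13.32
position: [0.6638, -0.2584, 0.0569]
eef_rot: [0.989, -0.142, -0.024, -0.028]
ft_force: [-0.3, 1.0, 0.3]
finger_gap: 0.0154
```

```bash
cat > angs.py <<'E'
from h import *
p=np.load("p0.npy")
f=grab_frame("side"); h=cv2.cvtColor(f["img"],cv2.COLOR_BGR2HSV)
x0,y0,x1,y1=(200,222,305,262);
for n,a,b,off in(("amber",8,33,0),("green",50,85,90),("blue",100,130,270)):
    m=cv2.inRange(h[y0:y1,x0:x1],(a,110,60),(b,255,255)); k,l,s,c=cv2.connectedComponentsWithStats(m)
    for i in range(1,k):
        if s[i][4]<25: continue
        X=ray(f,(c[i][0]+x0,c[i][1]+y0),.036)[:2]-p[:2]; A=np.degrees(np.arctan2(X[1],X[0])-p[2])
        print(n,"turret",((A-off+180)%360-180).round(1),"r",np.hypot(*X).round(4),s[i][4],(c[i]+[x0,y0]).round(1))
E
python3 look.py 16; python3 angs.py; python3 arc.py 2 3 2
```

```text
[ 0.6638 -0.2584  0.0569] (np.float64(-106.46042249345321), array([-0.04033222,  0.06146241, -0.99729418])) [ 0.47  0.81 -0.18  1.43  0.11  0.97 -1.58] [-0.25  1.02  0.27]
amber turret 3.3 r 0.0308 72 [243.3 232.2]
green turret -1.2 r 0.0364 46 [234.3 240.6]
green turret 87.0 r 0.0959 48 [265.7 257.8]
blue turret 9.2 r 0.1401 44 [298.1 223.2]
blue turret 2.0 r 0.0315 75 [261.8 235. ]
phi -14.69 r 0.0646 z 0.057 yaw err -1.74 F [0.2 0.2 0.1] j [ 0.47  0.81 -0.18  1.43  0.11  0.97 -1.58] tilt [-0.04   0.061 -0.997]
[-1.1, -2.0, 0, -2.0],[-1.0, -3.2, 0, -3.0],[-0.8, -2.1, 0, -2.0],
```

View pics/s16.png

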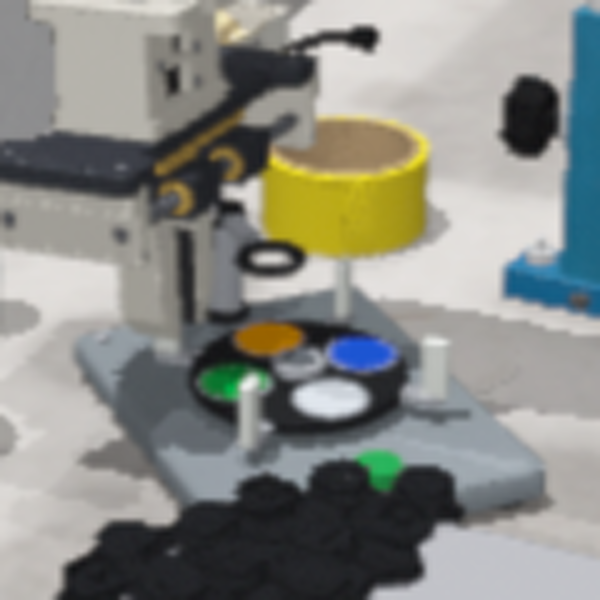

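>>> servo_tool(moves=[[[-0.5,-1.5,0,0,16],[-0.3,-1,0,0,16],[0,0,0,0,16],[0,0,0,0,28],[0,0,0,0,28],[0,0,0,0,28]]])

```text
t: 13.97
position: [0.6628, -0.2623, 0.057]
eef_rot: [0.989, -0.142, -0.024, -0.027]
ft_force: [0.4, -0.4, -0.3]
finger_gap: 0.0271
```

```bash
python3 look.py 17; python3 angs.py; python3 arc.py 2
```

```text
[ 0.6628 -0.2623  0.057 ] (np.float64(-106.40093625902065), array([-0.04042136,  0.0598294 , -0.99738987])) [ 0.48  0.81 -0.18  1.43  0.11  0.97 -1.58] [ 0.42 -0.44 -0.32]
amber turret 2.5 r 0.0303 70 [243.5 232.2]
green turret -4.7 r 0.0369 40 [233.7 240.2]
green turret 87.0 r 0.0959 48 [265.7 257.8]
blue turret 9.2 r 0.1401 44 [298.1 223.2]
blue turret 0.4 r 0.0315 76 [262.  235.1]
phi -17.99 r 0.0647 z 0.057 yaw err 1.59 F [ 0.9 -0.4 -0.1] j [ 0.48  0.81 -0.18  1.43  0.11  0.97 -1.58] tilt [-0.04   0.06  -0.997]
[-1.4, -1.9, 0, -2.0],
```

Blue reads 0.4°, so the turret is in place. I'll lift straight up and clear the view.

>>> servo_tool(moves=[[[0.3,1,2,0,28],[0,1,4,0,28],[0,0,7,0,28],[0,0,9,0,28],[0,0,11,0,28],[0,0,11,0,28],[0,0,11,0,28],[0,0,11,0,20],[0,0,8,0,10],[0,0,5,0,0],[0,0,2,0,0],[0,0,0,0,0]]])

```text
t: 15.12
position: [0.6647, -0.2604, 0.1509]
eef_rot: [0.989, -0.142, -0.021, -0.026]
ft_force: [-0.6, -0.1, -0.3]
finger_gap: 0.0018
```

```bash
python3 look.py 18; python3 angs.py; python3 ang.py
```

```text
[ 0.6647 -0.2604  0.1509] (np.float64(-106.38465756274955), array([-0.03504916,  0.05766522, -0.99772054])) [ 0.48  0.7  -0.2   1.39  0.09  1.11 -1.57] [-0.58 -0.05 -0.27]
amber turret 2.5 r 0.0303 70 [243.5 232.2]
green turret -5.3 r 0.0369 39 [233.7 240.1]
green turret 87.0 r 0.0959 48 [265.7 257.8]
blue turret 8.4 r 0.1397 50 [298.5 223.5]
blue turret -1.1 r 0.0316 71 [262.1 235.3]
{'amber': [], 'green': [], 'blue': []}
```

View pics/s18.png

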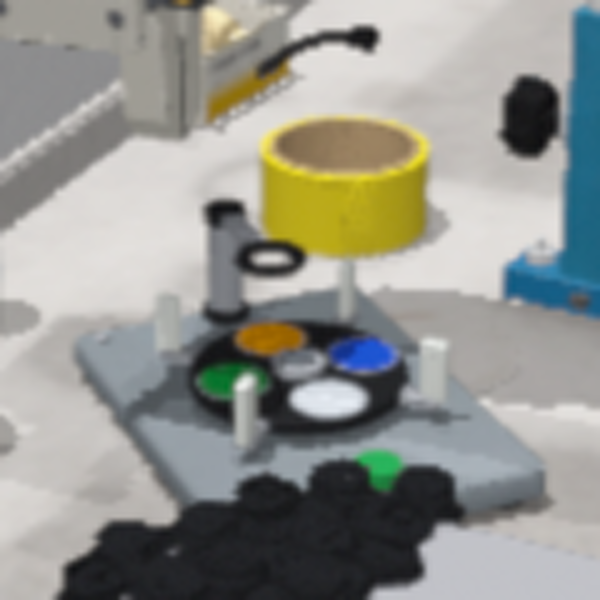

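>>> servo_tool(moves=[[[-3,2,1,4,0],[-6,5,1,7,0],[-9,7,1,7,0],[-10,8,0,7,0],[-11,10,0,7,0],[-11,10,0,7,0],[-11,10,0,7,0],[-10,9,0,7,0],[-8,7,0,7,0],[-6,5,0,7,0],[-3,3,0,7,0],[0,0,0,5,0]]])

```text
t: 16.32
position: [0.5647, -0.1802, 0.1407]
eef_rot: [0.843, 0.536, -0.042, -0.007]
ft_force: [-0.5, 0.9, -0.7]
finger_gap: 0.0005
```

>>> servo_tool(moves=[[[0,0,0,5,0],[0,0,0,5,0],[0,0,0,4,0],[0,0,0,2,0],[0,0,0,0,0],[0,0,0,0,0]]])

```text
t: 16.82
position: [0.5611, -0.1783, 0.1364]
eef_rot: [0.754, 0.656, -0.045, -0.005]
ft_force: [0.7, -0.2, -0.4]
finger_gap: 0.0001
```

```bash
python3 look.py 19; python3 -c "
from h import *
for n in ('side','top'):
  f=grab_frame(n); cv2.imwrite(f'pics/{n}19.png',f['img'])
for q,z in (((400,400),.14),((470,345),.02),((283,300),.08),((290,345),.08),((297,320),.05)): print(ray(f,(q[0]*.64,q[1]*.64),z).round(3))"
```

```text
[ 0.5611 -0.1783  0.1364] (np.float64(-8.06511982824918), array([-0.07372931, -0.05075144, -0.99598608])) [ 0.64  0.58 -0.56  1.74  0.43  1.01 -0.24] [ 0.7  -0.24 -0.37]
[ 0.424 -0.277  0.14 ]
[ 0.515 -0.4    0.02 ]
[ 0.592 -0.083  0.08 ]
[ 0.517 -0.095  0.08 ]
[ 0.561 -0.102  0.05 ]
```

View pics/side19.png

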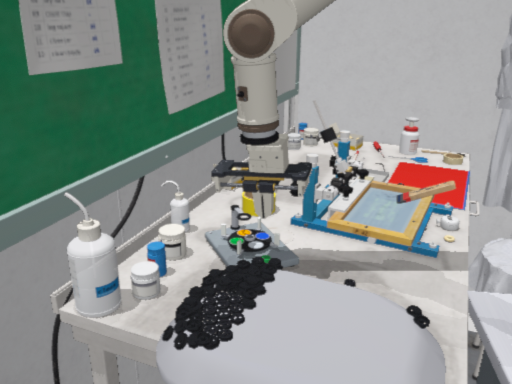

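View pics/t19.png

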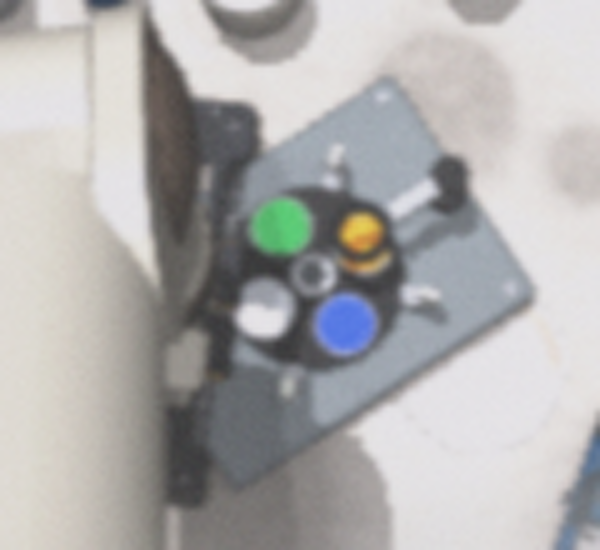

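```bash
python3 ang.py; python3 angs.py
```

```text
{'amber': [(np.float64(251.6346153846154), np.float64(181.21153846153845), 52)], 'green': [(np.float64(235.77027027027026), np.float64(180.01351351351352), 74)], 'blue': [(np.float64(248.67741935483872), np.float64(199.36559139784947), 93)]}
amber turret 9.3 r 0.0346 52
green turret 0.4 r 0.0322 74
blue turret 0.2 r 0.0316 93
amber turret 2.8 r 0.0306 67 [243.4 232.2]
green turret -6.1 r 0.0328 62 [235.4 239.8]
green turret 86.9 r 0.0967 41 [265.8 258. ]
blue turret 9.2 r 0.1401 44 [298.1 223.2]
blue turret 0.3 r 0.0312 74 [261.8 235.2]
```

>>> servo_tool(moves=[[[-1,1,-3,0,0],[-2,2,-6,1,0],[-2,2,-9,1,0],[-1,1,-10,1,0],[0,0,-10,1,0],[0,0,-10,0,0],[0,0,-8,0,0],[0,0,-6,0,0],[0,0,-3,0,0],[0,0,0,0,0],[0,0,0,0,0]]])

```text
t: 18.03
position: [0.5532, -0.1711, 0.0628]
eef_rot: [0.728, 0.685, -0.045, -0.004]
ft_force: [0.8, 0.4, 0.3]
finger_gap: 0.0005
```

```bash
python3 look.py 20
```

```text
[ 0.5532 -0.1711  0.0628] (np.float64(-3.59778627662277), array([-0.0716843 , -0.05530934, -0.99589268])) [ 0.61  0.67 -0.53  1.8   0.51  0.88 -0.25] [0.83 0.39 0.27]
```

View pics/s20.png

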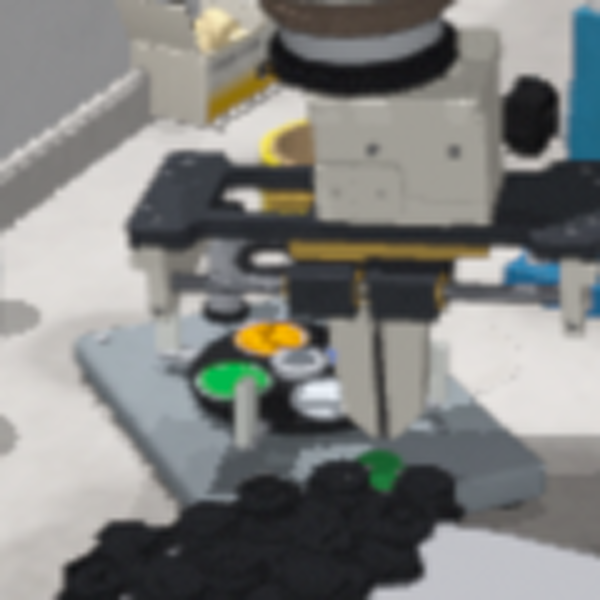

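>>> servo_tool(moves=[[[1,0,-2,0,0],[1,0,-3,0,0],[0,0,-3,0,0],[0,0,-3,0,0],[0,0,-2,0,0],[0,0,0,0,0]]])

```text
t: 18.63
position: [0.5574, -0.1718, 0.0511]
eef_rot: [0.728, 0.684, -0.044, -0.002]
ft_force: [-0.1, -0.0, -0.4]
finger_gap: 0.0004
```

>>> servo_tool(moves=[[[0,0,-2,0,0],[0,0,-2,0,0],[0,0,-1,0,0],[0,0,0,0,0]]])

```text
t: 18.97
position: [0.5575, -0.1718, 0.0455]
eef_rot: [0.728, 0.684, -0.044, -0.002]
ft_force: [-0.8, -0.3, 1.3]
finger_gap: 0.0005
```

Contact is expected about here. I'll press down slowly.

>>> servo_tool(moves=[[[0,0,-2,0,0],[0,0,-1.5,0,0],[0,0,-1,0,0],[0,0,0,0,0]]])

```text
t: 19.3
position: [0.5577, -0.1719, 0.0415]
eef_rot: [0.728, 0.684, -0.044, -0.002]
ft_force: [-0.9, 0.5, 3.4]
finger_gap: 0.0006
```

```bash
python3 look.py 21; python3 angs.py
```

```text
[ 0.5577 -0.1719  0.0415] (np.float64(-3.639447223410503), array([-0.06657937, -0.05760737, -0.99611675])) [ 0.59  0.7  -0.51  1.8   0.53  0.84 -0.27] [-0.92  0.53  3.42]
amber turret -48.6 r 0.0771 100 [262.9 224.2]
green turret -6.2 r 0.0331 61 [235.3 239.8]
```

View pics/s21.png

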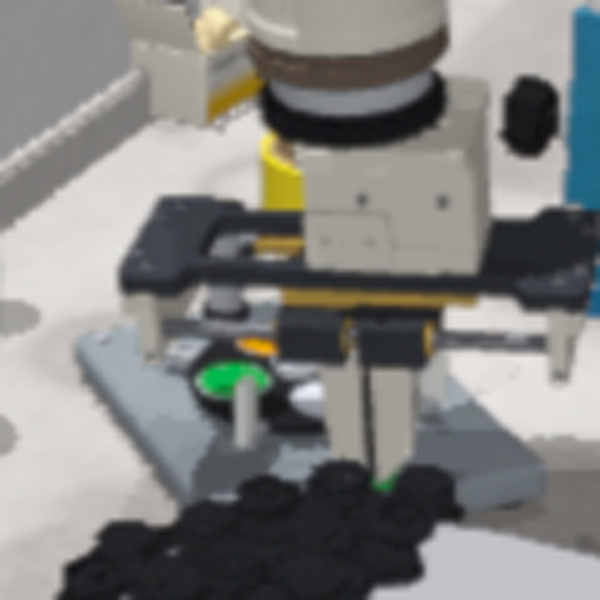

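>>> servo_tool(moves=[[[0,0,-1.5,0,0],[0,0,-1.5,0,0],[0,0,-1,0,0],[0,0,-0.5,0,0]]])

```text
t: 19.78
position: [0.5578, -0.1719, 0.0394]
eef_rot: [0.728, 0.684, -0.045, -0.001]
ft_force: [-3.4, 1.6, 7.9]
finger_gap: 0.0002
```

>>> servo_tool(moves=[[[0,0,-2,0,0],[0,0,-1.5,0,0]]])

```text
t: 19.95
position: [0.5579, -0.1718, 0.039]
eef_rot: [0.728, 0.684, -0.046, -0.001]
ft_force: [-6.6, 1.9, 19.3]
finger_gap: 0.0005
```

```bash
python3 look.py 22
```

```text
[ 0.5579 -0.1718  0.039 ] (np.float64(-3.666048524398843), array([-0.06786792, -0.06135982, -0.99580566])) [ 0.59  0.7  -0.51  1.8   0.54  0.84 -0.28] [-6.56  1.92 19.29]
```

View pics/s22.png

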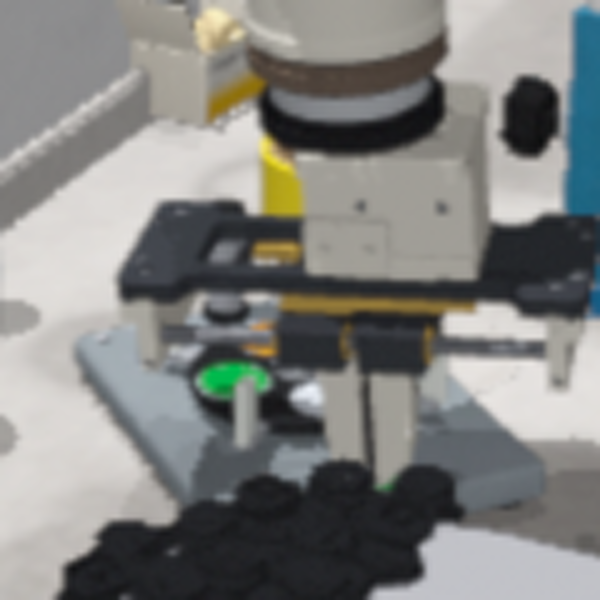

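>>> servo_tool(moves=[[[0,0,3,0,0],[0,0,5,0,0],[0,0,8,0,0],[0,0,10,0,0],[0,0,12,0,0],[0,0,14,0,0],[0,0,14,0,0],[0,0,14,0,0],[0,0,14,0,0],[0,0,10,0,0],[0,0,5,0,0],[0,0,0,0,0]]])

```text
t: 21.05
position: [0.559, -0.1718, 0.1613]
eef_rot: [0.728, 0.684, -0.044, 0.001]
ft_force: [0.0, -0.9, -0.1]
finger_gap: 0.0004
```

>>> servo_tool(moves=[[[-3,0,5,0,0],[-6,0,10,0,0],[-10,0,14,0,0],[-12,0,14,0,0],[-14,0,14,0,0],[-14,0,10,0,0],[-14,0,6,0,0],[-12,0,3,0,0],[-8,0,0,0,0],[-4,0,0,0,0],[0,0,0,0,0],[0,0,0,0,0]]])

```text
t: 22.05
position: [0.4502, -0.1701, 0.2396]
eef_rot: [0.727, 0.685, -0.047, -0.003]
ft_force: [-0.4, -0.3, -0.0]
finger_gap: 0.0007
```

```bash
python3 look.py 23; python3 ang.py; python3 angs.py
```

```text
[ 0.4502 -0.1701  0.2396] (np.float64(-3.613814198276192), array([-0.07273813, -0.06037313, -0.9955221 ])) [ 0.82  0.26 -0.66  1.92  0.26  1.09 -0.02] [-0.35 -0.28 -0.01]
{'amber': [(np.float64(251.6), np.float64(181.16), 50)], 'green': [(np.float64(235.80555555555554), np.float64(180.02777777777777), 72)], 'blue': [(np.float64(248.6813186813187), np.float64(199.4835164835165), 91)]}
amber turret 9.6 r 0.0346 50
green turret 0.3 r 0.0321 72
blue turret -0.1 r 0.0319 91
amber turret 2.8 r 0.0306 67 [243.4 232.2]
green turret -7.0 r 0.0337 57 [234.9 239.7]
green turret 87.1 r 0.0959 47 [265.8 257.8]
blue turret 9.2 r 0.1401 44 [298.1 223.2]
blue turret 0.3 r 0.0312 74 [261.8 235.2]
```

View pics/s23.png

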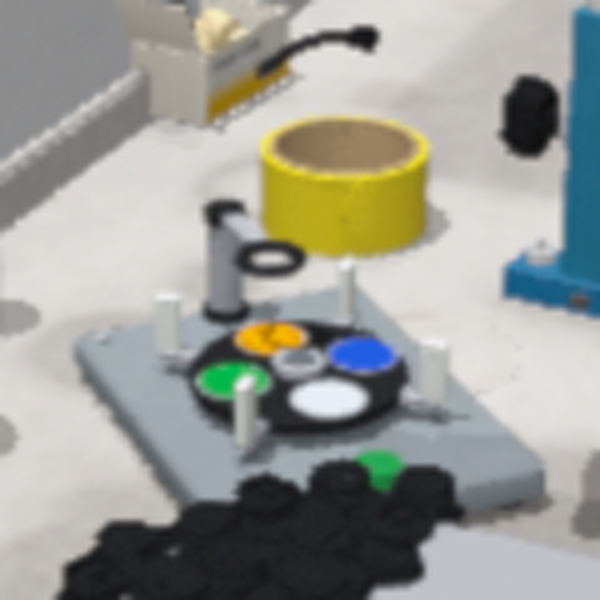

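View pics/t23.png

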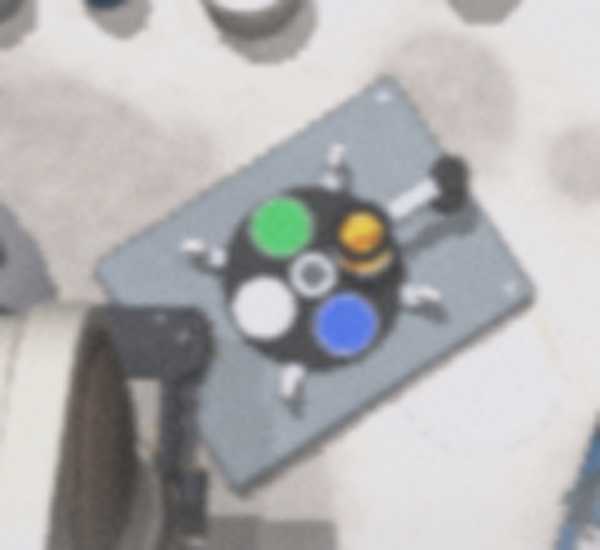

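The side view shows the button up again, with its centroid back at (265.8,257.8). The top view gives turret angles of 0.3° and -0.1°, the stand hasn't moved, and the arm is clear. I'll hand in.

```bash
python3 -c "
from station import *
print(close_job())"
```

```text
the job is handed in; nothing more can be done
None
```

I turned the amber window under the viewing ring, then pressed the lamp button fully down and let it spring back. The job is handed in; it gave no verdict.

- **Turret:** I straddled tab0 with the open jaws, without gripping it, and pushed it clockwise about 156°. The last check from the top camera gave 0.3° (green window) and -0.1° (blue), and the blue window in the side camera gave 0.3°. That is under 0.5 mm off centre.
- **Readings that disagreed:** Amber read 9.6° from the top and 2.8° from the side, and green read -7° from the side. The ring or a tab partly covers those windows in those views, so I did not use them.
- **Button:** The tool met it at a height of about 45.5 mm and stopped hard at 39.0 mm, with the force rising to 19 N. That fits the full 6 mm of travel. Afterwards its image position matched the released one.
- **Surroundings:** In the last pictures the stand sits where it did before. The yellow tape also looks unmoved. I did not measure the jars and caps afterwards, but the arm went nowhere near them. It ended clear of everything at about 22 s.
- **Tool tilt:** Early fast moves left the tool tilted by 4–5°. I slowed down and allowed for it, and it did no harm.

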